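# Close up a UV exposure unit over a blueprint

### The arm

A 6-joint arm with a two-finger parallel gripper is mounted at the origin on the work surface. World frame = base frame: x ahead of the robot, y to its left, z up, the work surface at z = 0. Lengths are in m, angles in degrees, forces in N, time in s.
With the tool pointing down it reaches from about 0.25 to 0.725 m from the base axis. Payload 9.7 kg.
Tool frame: the origin (TCP) lies midway between the tips of the shut fingers; the grasp point (between the pads) lies bot.hold_point_z behind it (bot.hold_point_z is the distance from the TCP to the grasp point, in m); z points along the fingers, y is the line along which they close (so a half turn about z gives the same grasp; the last joint's range is limited). The gripper opens to 85 mm and grips with 20 to 120 N. Pads are 22 mm wide; open, the fingers measure 114 mm over their backs; the gripper's body (76 mm by 85 mm) begins 54 mm behind the grasp point. The pads swing forward as they close: fully open they stand 13 mm farther back than shut.
Start: joints at [-74.886, 4.979, 10.078, 95.1, 0, 90], TCP at [0.143, -0.531, 0.231] pointing down, gripper open.
Joint ranges: [-179.16, 179.16], [-48.56, 103.87], [-65.8, 70.77], [-126.05, 130.52], [-82.76, 87.17], [-180, 180]. Speed limits (degrees/s): [127.2, 127.2, 147.25, 180, 180, 180].

### API

Orientations are given as [roll, pitch, yaw] about the fixed x, y, z axes, in that order (R = Rz(yaw) Ry(pitch) Rx(roll)).
In Python, from workcell import bot, camera, camera_model, ticket gives the robot as it stands.
- The arm moves only by the tool send_rows, never from a script. Its argument "targets" is text: rows parted by semicolons, each of 5 numbers parted by spaces: the shift along the tool's x, y, z in mm, then the turn about the tool's z in degrees, then the closure in counts, from 0 (fully open) to 255 (shut). A call has 1 to 20 rows; each row is the pose to reach, as a shift and turn from the pose commanded when the call began, along the tool's axes at that moment; what a row does not reach only later rows make up. A row lasts 1/8 s, in which the tool goes at most 62.5 mm and 10.7 degrees, less where a joint would pass 70% of its speed; a pose out of reach is approached as far as the arm can. A call with a gripper value outside its range is refused whole. The fingers move at their own pace and stop on an object; "newtons" is the grip in N (left out, the last holds). Time passes only in rows, so rows that repeat a pose let the fingers close. It gives the time, the measured TCP pose, the force, the opening and the grip force at its end, in the units of the state.
- bot.get_obs(): the state, without advancing time (a new reading comes with each control period).
- camera(name): name is "scene" or "side" or "wrist"; returns the picture (384x512x3 uint8, blue, green, red); there is no depth.
- camera_model(name): a dict with "K" (3x3 intrinsics, pixels), "pose" (4x4, takes a point from camera to world coordinates); the wrist camera has in their place "T_tool_cam" (4x4, takes a point from camera to tool coordinates, whose origin is the TCP and whose axes are the flange's). Camera axes: x right, y down, z forward; pixel columns grow to the right and rows downward; lengths in m; the calibration is good to about 2 mm. The wrist camera is an equidistant fisheye: a pixel r from the principal point sees the ray r / f radians off the axis. A picture is of the moment at which its call begins: read the wrist's pose just before it. camera_model takes no time and is no camera call.
- ticket.job_done(): hands the job in; it is judged then, once.
The state is a dict: "time": time; "q": joint angles; "qd": joint speeds; "joint_efforts": joint torques, N m; "ee_pos": TCP position; "tcp_rot": TCP orientation; "wrist_force": force on the tool from outside, world axes, zero at the start; "torque": the same for the moment, N m; "opening": finger opening in m; "grasp_force": force on a finger pad.
Only numpy, scipy, OpenCV 4.12 (cv2) and the standard library are available. Lean on these libraries where they do the work, as an engineer would, in place of code of your own. Each camera call takes 0.05 s, during which the arm holds its last target. There are 200 camera calls.

### The job

The coated sheet is lying ready on the bed of the UV exposure unit: fold the upright glass frame down until it lies flat on the sheet, then swing the cover fully shut over it so that the exposure can start. Push with the fingertips or the outside of the fingers on their outer sides only, the frame by its metal border so that no finger touches the glass; do not grip them, reach onto their inner sides, slam or force them. Leave the other things on the table standing and lying where they are.

Things in the scene. Friction and masses are not known exactly. Their poses are not given: they have to be found in the camera images.
- unit: UV exposure unit, a grey metal case fixed to the table. Origin: centre of its underside, on the table; z up. 320 mm along x, 220 mm along y, 75 mm high to its 10 mm thick rim; inside is a recessed black foam bed with a yellow-green A5 sheet. Control panel on the +y face. At the start the cover stands open on the -y side, the glass frame stands at the -x end of the bed, nearest the robot.
- glass_frame (a joint): Angle (rad) of the glass frame: glass in an aluminium border; 236 mm from hinge to free edge, 176 mm wide, 12 mm thick. 0 = flat on the sheet (its top then 64 mm above the table, 11 mm below the rim); grows as it is raised, 1.57 = upright; starts at 1.3 to 1.58. About 0.5 kg; a stiff hinge (0.85 N m) holds it where it is left: about 4 N at the free edge moves it.
- frame_hinge (a point): Middle of the frame's hinge line, 128 mm from the unit's centre to the unit's -x and 8 mm to its +y, 52 mm above the table, on the frame's inner face. The line runs along the unit's y. Its axes turn with the frame: x from hinge to free edge, z out of the outer face (at z = 12 mm).
- frame_edge (a point): Middle of the glass frame's free edge (236 mm from the hinge line), on its outer face, which looks to the unit's -x when the frame stands and up when it lies flat. The metal rail along this edge is 30 mm wide, the border's other three sides 16 mm; the glass, which no finger may touch, is 4 mm below the border's outer face. Axes as for frame_hinge.
- cover (a joint): Angle (rad) of the cover, a grey flat lamp hood, 320 mm along its hinge, 220 mm from hinge to free edge, 30 mm thick, slots on its outer face. 0 = shut on the rim (its top then 105 mm above the table); grows as it opens, 1.57 = upright; starts at 1.48 to 1.66. About 0.8 kg; a stiff hinge (1.2 N m) holds it where it is left: about 6 N at the free edge moves it. It cannot pass a standing frame.
- cover_hinge (a point): Middle of the cover's hinge line, 110 mm from the unit's centre towards the unit's -y, 75 mm above the table, on the cover's inner face. The hinge line runs along the unit's x. Its axes turn with the cover: y from the hinge to the free edge, z out of the outer face (the outer face is at z = 30 mm).
- cover_edge (a point): Middle of the cover's free edge (220 mm from the hinge line), on its outer face, which looks towards the unit's -y when the cover stands open and upwards when it is shut; any part of it may be pushed. The inner face, with foam seal and lamps, may not be touched. Axes as for cover_hinge.
- bottle_a: Small brown glass bottle with a black cap, 44 mm across, 105 mm high, standing; leave alone. Origin: centre of its underside.
- bottle_b: A second such brown bottle, 44 mm across, 105 mm high, standing; leave alone. Origin: centre of its underside.
- cup: Clear plastic cup, mouth 88 mm across, 85 mm high, standing empty; leave alone. Origin: centre of its underside.
- beaker: Small glass beaker, mouth 64 mm across, 80 mm high, standing empty; leave alone. Origin: centre of its underside.
- tape_roll: Roll of cream masking tape lying flat on the unit's +y side, 96 mm across, 24 mm high; leave alone. Origin: centre of its underside.
- foam_brush: Foam brush with a wooden handle, about 180 mm long along its x, 24 mm wide and 13 mm thick at the foam, lying beyond the pencil case; leave alone. Origin: on the table, about 80 mm from the foam end.
- pencil_case: Cream pencil case, 205 x 70 x 50 mm, lying along the unit's x beyond the open cover (unit's -y side); leave alone. Origin: centre of its underside.

How it is judged (in metres and radians):
On the way, in this order (a step that is already met when the one before it is completed fails the run):
1. the glass frame has been folded down flat on the sheet (within 0.03 rad) (value of joint glass_frame below 0.03 rad), for 0.2 s.
2. the cover has been swung shut over it (within 0.03 rad) (value of joint each of glass_frame, cover below 0.03 rad), for 0.2 s.
At the end, for the whole second after the job is handed in: The glass frame lies flat (within 0.03 rad) and the cover is shut over it (within 0.03 rad), both at rest; every other thing on the table is at rest within 30 mm of where it was (all of step 2 and velocity of joint cover between -0.05 and 0.05 rad/s and velocity of joint glass_frame between -0.05 and 0.05 rad/s and distance of each of bottle_a, bottle_b, cup, beaker, tape_roll, foam_brush, pencil_case from where it was at the start of the episode below 0.03 m and linear speed of each of bottle_a, bottle_b, cup, beaker, tape_roll, foam_brush, pencil_case below 0.05 m/s); the robot touches nothing.
It fails at once if the cover is brought down (below 1.35 rad) while the glass frame still stands off the sheet (value of joint cover below 1.35 rad and value of joint glass_frame above 0.1 rad).
It fails at once if the fingers press on the inside of the glass frame or of the cover (gripping it, or touching seal, gasket or lamps) (contact force between the fingers and cover_c1 above 1.5 N or contact force between the fingers and glass_frame_c5 above 1.5 N or contact force between the fingers and glass_frame_c6 above 1.5 N or contact force between the fingers and glass_frame_c7 above 1.5 N or contact force between the fingers and glass_frame_c8 above 1.5 N).
It fails at once if the frame or the cover is slammed (swings down faster than 3 rad/s) or forced (pushed with more than 60 N) (velocity of joint any of glass_frame, cover below -3 rad/s or contact force between the fingers and cover_c0 above 60 N or contact force between the fingers and glass_frame_c0 above 60 N or contact force between the fingers and glass_frame_c1 above 60 N or contact force between the fingers and glass_frame_c2 above 60 N or contact force between the fingers and glass_frame_c3 above 60 N).
It fails at once if a finger touches the glass of the frame (contact force between the fingers and glass_frame_c4 above 1 N).
It fails at once if another thing on the table is lifted, carried or pushed more than 30 mm away, or an upright one is knocked over (distance of any of bottle_a, bottle_b, cup, beaker, tape_roll, foam_brush, pencil_case from where it was at the start of the episode above 0.03 m or angle between any of bottle_a, bottle_b, cup, beaker, tape_roll, foam_brush, pencil_case's own z axis and vertical above 0.6 rad).
It also fails if it takes over 72 s, if anything falls off the work surface, if the arm or the gripper's body presses on something with over 40 N, if the wrist force passes 120 N, or if a joint passes its speed limit or range.

## Working session

There is one attempt and no reset: what is moved stays moved. The work goes in short steps, Python scripts to look and compute and a tool call to move; the robot and the scene stay as the last step left them, time stands still between calls to the robot, and variables do not carry over. Pictures are saved under pics/ and viewed, at most 10 in all, crops included, and the job is handed in when it is done.

Besides the shell and the picture viewer there is one more tool, called after "Emit:" as name(argument=value, ...), one argument or row to a line, values as JSON. send_rows: Moves the arm, as the interface text tells. Its arguments: {"type":"object","properties":{"targets":{"type":"string"},"newtons":{"type":"number"}},"required":["targets"]}

```bash
ls; mkdir -p pics; python3 - <<'E'
from workcell import bot,camera,camera_model
import cv2,numpy as np
print(bot.get_obs(), bot.hold_point_z)
for n in("scene","side"):
    cv2.imwrite(f"pics/{n}0.png",camera(n)); m=camera_model(n); print(n,m)
cv2.imwrite("pics/w0.png",camera("wrist")); print(camera_model("wrist"))
E
```

```text
pics
{'time': 0.0, 'q': array([-7.48838107e+01,  5.00976368e+00,  1.00333832e+01,  9.50974879e+01,
        1.22528628e-04,  9.00007213e+01]), 'qd': array([-0.04240883,  0.00603634, -0.12170905, -0.058319  ,  0.06486455,
        0.0413966 ]), 'joint_efforts': array([ 1.48746716e-03, -5.20401835e+01,  4.64788413e+01,  1.71105325e-02,
        2.27067871e-04,  4.96515895e-06]), 'ee_pos': array([ 0.1433702 , -0.53075491,  0.23058628]), 'tcp_rot': array([-1.79926132e+02, -1.21598585e-04,  1.51154678e+01]), 'wrist_force': array([-0.49093839, -0.22552992,  0.80326674]), 'torque': array([0.02265576, 0.04650933, 0.05005453]), 'grasp_force': 0.0, 'opening': 0.08523491607020278} 0.0187
scene {'K': array([[388.53832697,   0.        , 252.44579772],
       [  0.        , 388.53832697, 188.71455416],
       [  0.        ,   0.        ,   1.        ]]), 'pose': array([[ 0.774828  ,  0.45545225, -0.4384117 ,  1.06828518],
       [ 0.63214756, -0.56431847,  0.53097469, -0.58586409],
       [-0.0055702 , -0.68855494, -0.72516278,  0.9465964 ],
       [ 0.        ,  0.        ,  0.        ,  1.        ]
[... 240 characters left out ...]
      [ 0.50555269, -0.62797931,  0.59165739, -0.6895724 ],
       [ 0.00821076, -0.6822117 , -0.7311086 ,  0.9521204 ],
       [ 0.        ,  0.        ,  0.        ,  1.        ]])}
{'K': array([[297.31863964,   0.        , 254.86495077],
       [  0.        , 297.31863964, 191.62966662],
       [  0.        ,   0.        ,   1.        ]]), 'T_tool_cam': array([[-2.41125548e-04, -9.53384118e-01, -3.01759283e-01,
         7.59461281e-02],
       [ 9.99999358e-01,  1.04107288e-04, -1.12798395e-03,
        -6.82180034e-04],
       [ 1.10681732e-03, -3.01759362e-01,  9.53383481e-01,
        -1.42451195e-01],
       [ 0.00000000e+00,  0.00000000e+00,  0.00000000e+00,
         1.00000000e+00]])}
```

View pics/scene0.png

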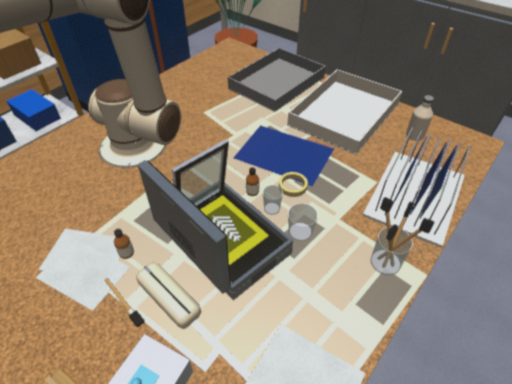

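View pics/side0.png

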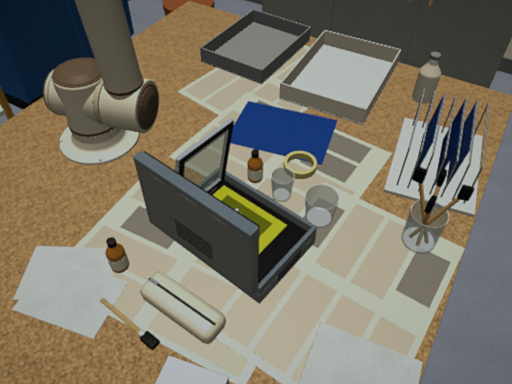

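The unit is around (220,230) in scene and (235,215) in side. The frame stands at the robot end, and the cover's outer face is towards the cameras. I'll enlarge both for the corners.

```bash
python3 - <<'E'
import cv2
for n,(x,y) in {"scene":(130,135),"side":(130,115)}.items():
    c=cv2.imread(f"pics/{n}0.png")[y:y+150+10,x:x+200]
    c=cv2.resize(c,None,fx=4,fy=3.75,interpolation=cv2.INTER_CUBIC)
    c=cv2.resize(cv2.imread(f"pics/{n}0.png")[y:y+150+(8 if n=='side' else 5),x:x+200],(800,600),interpolation=cv2.INTER_CUBIC) if 0 else c
    cv2.imwrite(f"pics/{n}0c.png",c)
E
```

```text
(no output)
```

View pics/scene0c.png

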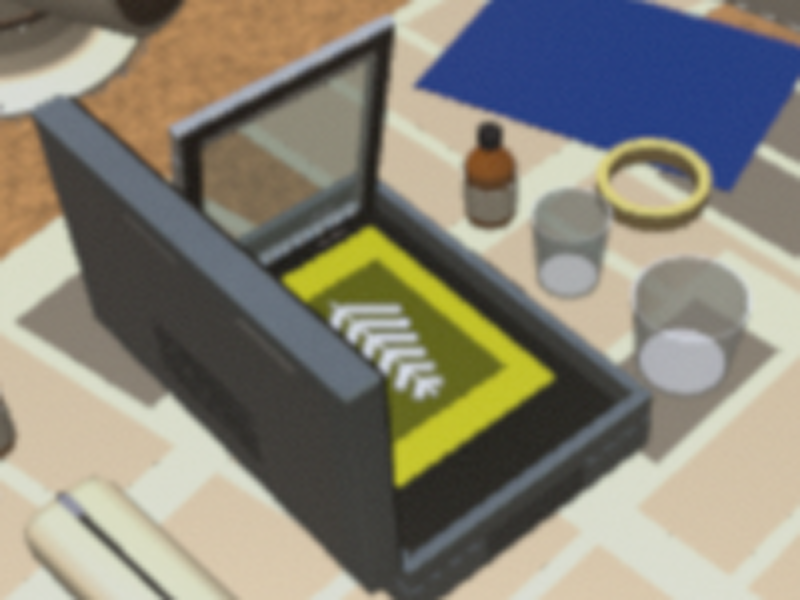

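View pics/side0c.png

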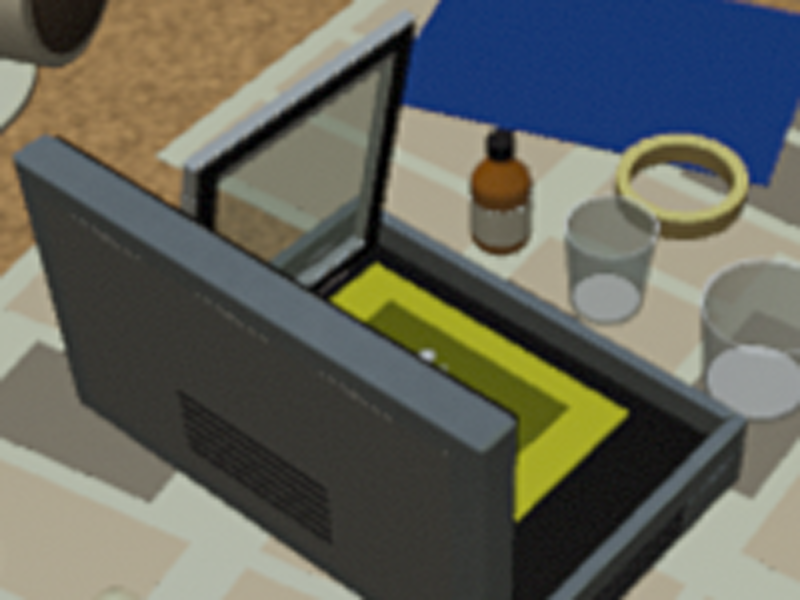

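```bash
cat > h.py <<'E'
import numpy as np
from workcell import camera_model
def U(p,P):
    x,y,yaw=p[:3]; P=np.atleast_2d(P); c,s=np.cos(yaw),np.sin(yaw)
    return np.c_[x+c*P[:,0]-s*P[:,1], y+s*P[:,0]+c*P[:,1], P[:,2]]
def F(a,r,w,t): return [-.128+r*np.cos(a)-t*np.sin(a), .008+w, .052+r*np.sin(a)+t*np.cos(a)]
def C(a,x,r,t): return [x, -.110+r*np.cos(a)-t*np.sin(a), .075+r*np.sin(a)+t*np.cos(a)]
def proj(n,W):
    m=camera_model(n); T=np.linalg.inv(m["pose"]); c=W@T[:3,:3].T+T[:3,3]; q=c@m["K"].T; return q[:,:2]/q[:,2:]
E
cat > fit.py <<'E'
from h import *; from scipy.optimize import least_squares
names=["c_out+","c_in+","c_out-","c_bot-","rim++","f_-y_out","f_+y_in"]
pts=lambda a,b:[C(b,.16,.22,.03),C(b,.16,.22,0),C(b,-.16,.22,.03),C(b,-.16,0,.03),[.16,.11,.075],F(a,.236,-.088,.012),F(a,.236,.088,0.0)]
ob={"scene":[(347,402),(380,374),(38,115),(97,315),(648,400),(173,130),(393,24)],
"side":[(485,455),(515,420),(15,158),(82,402),(745,420),(185,168),(413,15)]}
off={"scene":135,"side":115}
def res(p):
    W=U(p,pts(p[3],p[4])); r=[]
    for n in ob:
        o=np.array(ob[n])/[4,3.75]+[130,off[n]]; r.append(proj(n,W)-o)
    return np.array(r)
best=min((least_squares(lambda p:res(p).ravel(),[.45,-.15,y,1.45,1.57],loss="soft_l1") for y in(-.8,-.3,0,.4,.9)),key=lambda s:s.cost)
p=best.x; print(p,np.degrees(p[2:]),best.cost)
for n,r in zip(ob,res(p)): print(n,dict(zip(names,r.round(1).tolist())))
np.save("p.npy",p)
a,b=p[3:]
print(U(p,[F(a,.236,0,.012),F(a,.236,-.088,.012),F(a,.236,.088,.012),C(b,0,.22,.03),C(b,-.16,.22,.03),C(b,.16,.22,.03)]).round(3))
E
python3 fit.py
```

```text
[ 0.57815252 -0.1116753  -0.16262557  1.37846899  1.5632296 ] [-9.31775891 78.9804556  89.56645843] 19.73711718583645
scene {'c_out+': [-0.6, 0.9], 'c_in+': [2.6, 0.5], 'c_out-': [-2.9, -2.1], 'c_bot-': [-1.2, 1.1], 'rim++': [1.7, -0.9], 'f_-y_out': [-1.4, -0.6], 'f_+y_in': [1.9, 0.1]}
side {'c_out+': [-0.5, 0.1], 'c_in+': [2.8, -0.9], 'c_out-': [-1.4, -1.5], 'c_bot-': [-1.2, 0.2], 'rim++': [2.0, 0.3], 'f_-y_out': [-0.6, -1.8], 'f_+y_in': [2.8, 1.1]}
[[ 0.486 -0.088  0.286]
 [ 0.472 -0.175  0.286]
 [ 0.5   -0.002  0.286]
 [ 0.556 -0.248  0.295]
 [ 0.398 -0.222  0.295]
 [ 0.714 -0.274  0.295]]
```

```bash
cat > ov.py <<'E'
import cv2,sys; from h import *
p=np.load("p.npy")
def box(f): 
    L=[]
    for i in range(8):
        for k in(1,2,4):
            if not i&k: L.append((f(i),f(i|k)))
    return L
def draw(a,b,suf,w=400):
    out=[]
    for n,(x,y) in {"scene":(135,125),"side":(130,110)}.items():
        im=cv2.imread(f"pics/{n}{suf}.png")[y:y+200,x:x+133*1]; im=cv2.resize(im,(399,600),interpolation=cv2.INTER_CUBIC)
        for f,c in((lambda i:F(a,.236*(i&1),-.088+.176*(i>>1&1),.012*(i>>2)),(0,0,255)),(lambda i:C(b,-.16+.32*(i&1),.22*(i>>1&1),.03*(i>>2)),(0,255,0)),(lambda i:[-.16+.32*(i&1),-.11+.22*(i>>1&1),.075*(i>>2)],(255,0,255))):
            for s,e in box(f):
                q=(proj(n,U(p,[s,e]))-[x,y]+.5)*3; cv2.line(im,*[tuple(map(int,v)) for v in q],c,1)
        out.append(im)
    cv2.imwrite(f"pics/ov{suf}.png",np.hstack(out))
if __name__=="__main__": draw(p[3],p[4],"0")
E
python3 ov.py
```

```text
(no output)
```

View pics/ov0.png

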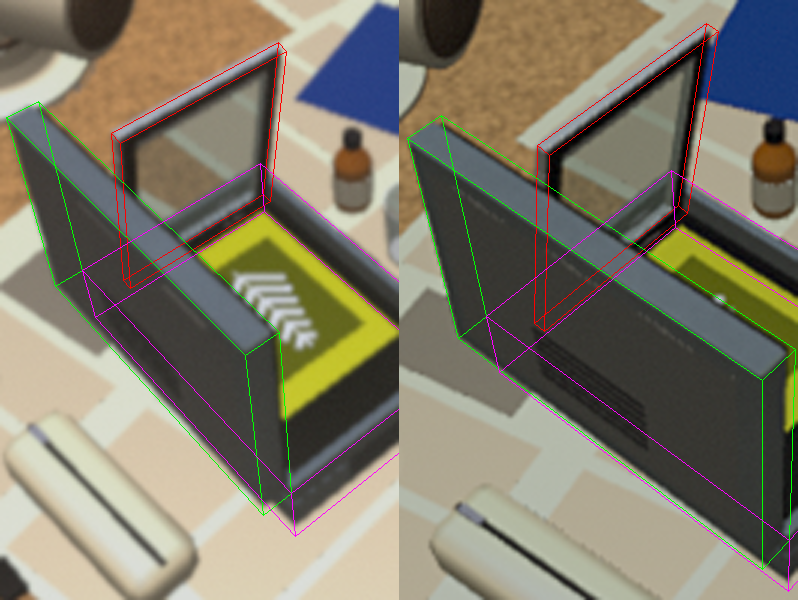

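The wireframe fits both views to about 2 px. Next I'll work out the approach behind the frame's free rail.

```bash
cat > mv.py <<'E'
from h import *; from workcell import bot; from scipy.spatial.transform import Rotation as R
p=np.load("p.npy")
def shifts(Upts,prt=True):
    o=bot.get_obs(); r=R.from_euler("xyz",o["tcp_rot"],degrees=True).as_matrix()
    W=U(p,Upts); S=(W-o["ee_pos"])@r*1000
    c,s=np.cos(p[2]),np.sin(p[2]); d=o["ee_pos"]-[p[0],p[1],0]
    print("t",o["time"],"tool in unit mm",np.round([1e3*(c*d[0]+s*d[1]),1e3*(c*d[1]-s*d[0]),1e3*d[2]],1),"rot",o["tcp_rot"].round(1),"turn",round(o["tcp_rot"][2]-np.degrees(p[2]),1))
    for s_,w in zip(S,W): print(s_.round(0),w.round(3))
E
python3 - <<'E'
from mv import *
e=F(p[3],.236,.015,.012); print(np.round(e,4))
shifts([[e[0]-.05,e[1],.40],[e[0]-.05,e[1],e[2]-.015]])
E
```

```text
[-0.0947  0.023   0.2859]
t 0.15 tool in unit mm [-361.2 -484.   230.8] rot [-179.9   -0.    15.1] turn 24.4
[ 407. -372. -169.] [ 0.439 -0.066  0.4  ]
[ 407. -372.  -40.] [ 0.439 -0.066  0.271]
```

Emit:
send_rows(
  targets="0 0 -60 8 255;0 0 -120 16 255;0 0 -170 24 255;41 -37 -170 24.4 255;82 -74 -170 24.4 255;122 -112 -170 24.4 255;163 -149 -170 24.4 255;204 -186 -170 24.4 255;244 -223 -170 24.4 255;285 -260 -170 24.4 255;326 -298 -170 24.4 255;366 -335 -170 24.4 255;390 -360 -170 24.4 255;400 -370 -170 24.4 255;407 -372 -170 24.4 255;407 -372 -170 24.4 255;407 -372 -170 24.4 255",
  newtons=20,
)

```text
time: 2.28
ee_pos: [0.4384, -0.0702, 0.4014]
tcp_rot: [-179.8, -0.0, -9.1]
wrist_force: [0.5, 0.1, -0.2]
opening: -0.0003
grasp_force: 0.0
```

Emit:
send_rows(
  targets="0 0 40 0 255;0 0 80 0 255;0 0 115 0 255;0 0 130 0 255;0 0 130 0 255;0 0 130 0 255",
)

```text
time: 3.02
ee_pos: [0.4388, -0.0694, 0.2723]
tcp_rot: [-179.8, -0.1, -9.1]
wrist_force: [-0.4, -0.2, 0.6]
opening: 0.0001
grasp_force: 0.0
```

```bash
python3 - <<'E'
from mv import *; import cv2; from workcell import camera
e=F(p[3],.236,.015,.012); shifts([[e[0]-.02,e[1],.271]])
a=[cv2.resize(camera(n)[y:y+133,x:x+133],(400,400),interpolation=2) for n,x,y in(("scene",135,85),("side",130,85))]
cv2.imwrite("pics/c1.png",np.hstack(a))
E
```

```text
t 3.025 tool in unit mm [-144.3   19.2  272.3] rot [-1.798e+02 -1.000e-01 -9.100e+00] turn 0.3
[30. -4.  1.] [ 0.469 -0.07   0.271]
```

View pics/c1.png

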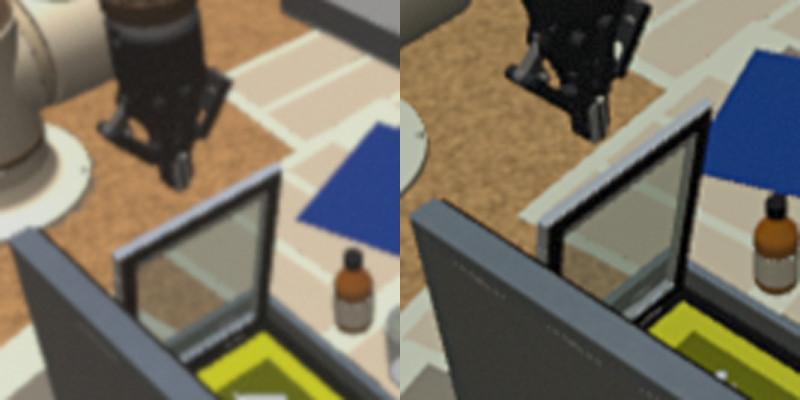

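```bash
cat > pf.py <<'E'
from mv import *; import sys
a0,a1,n,lead=float(sys.argv[1]),float(sys.argv[2]),int(sys.argv[3]),float(sys.argv[4])
o=bot.get_obs(); r=R.from_euler("xyz",o["tcp_rot"],degrees=True).as_matrix(); out=[]
for a in np.linspace(a0,a1,n):
    rc=.224+.008*(1-a/1.4); q=F(a,rc,.013,.012); q[0]-=.011-lead*np.sin(a); q[2]-=lead*np.cos(a)
    S=((U(p,q)[0]-o["ee_pos"])@r*1000).round().astype(int); out.append("%d %d %d 0 255"%tuple(S))
print(";".join(out))
E
python3 pf.py 1.55 1.0 16 0; python3 -c "
from mv import *
for n in('scene','side'): print(proj(n,bot.get_obs()['ee_pos'][None]))"
```

```text
-2 -2 -3 0 255;6 -2 -3 0 255;14 -2 -3 0 255;22 -2 -3 0 255;31 -1 -2 0 255;39 -1 -2 0 255;47 -1 0 0 255;55 -1 1 0 255;63 -1 3 0 255;71 -1 5 0 255;79 -1 7 0 255;87 -1 10 0 255;95 -1 13 0 255;102 -1 16 0 255;110 -1 20 0 255;117 -1 24 0 255
[[193.67050171 146.13960874]]
[[193.43104162 129.36252705]]
```

Emit:
send_rows(
  targets="6 -2 -3 0 255;14 -2 -3 0 255;22 -2 -3 0 255;31 -1 -2 0 255;39 -1 -2 0 255;47 -1 0 0 255;55 -1 1 0 255;63 -1 3 0 255",
)

```text
time: 4.12
ee_pos: [0.5015, -0.0784, 0.268]
tcp_rot: [-179.8, 0.0, -9.0]
wrist_force: [-2.5, 0.6, -1.8]
opening: 0.0
grasp_force: 1.4
```

```bash
python3 pf.py 1.25 0.6 19 0.002
```

```text
3 -1 -1 0 255;11 -1 2 0 255;19 0 4 0 255;27 0 7 0 255;34 0 10 0 255;42 0 13 0 255;49 0 17 0 255;56 0 20 0 255;64 0 25 0 255;71 0 29 0 255;77 0 34 0 255;84 0 38 0 255;90 0 43 0 255;97 0 49 0 255;103 0 54 0 255;109 0 60 0 255;114 0 66 0 255;120 0 72 0 255;125 0 79 0 255
```

Emit:
send_rows(
  targets="3 -1 -1 0 255;11 -1 2 0 255;19 0 4 0 255;27 0 7 0 255;34 0 10 0 255;42 0 13 0 255;49 0 17 0 255;56 0 20 0 255;64 0 25 0 255;71 0 29 0 255",
)

```text
time: 5.38
ee_pos: [0.5717, -0.0895, 0.2388]
tcp_rot: [-179.8, 0.0, -9.0]
wrist_force: [-2.7, 0.5, -0.7]
opening: 0.0
grasp_force: 1.0
```

```bash
python3 pf.py 0.92 0.3 18 0.002;python3 - <<'E'
import cv2,numpy as np; from workcell import camera
a=[cv2.resize(camera(n)[y:y+133,x:x+133],(400,400),interpolation=2) for n,x,y in(("scene",135,115),("side",130,95))]
cv2.imwrite("pics/c2.png",np.hstack(a))
E
```

```text
0 0 0 0 255;7 0 5 0 255;14 0 10 0 255;20 0 15 0 255;27 0 21 0 255;33 0 26 0 255;39 0 32 0 255;44 0 38 0 255;50 0 45 0 255;55 0 51 0 255;60 0 58 0 255;65 0 65 0 255;69 0 72 0 255;74 0 79 0 255;78 1 86 0 255;81 1 94 0 255;85 1 101 0 255;88 1 109 0 255
```

View pics/c2.png

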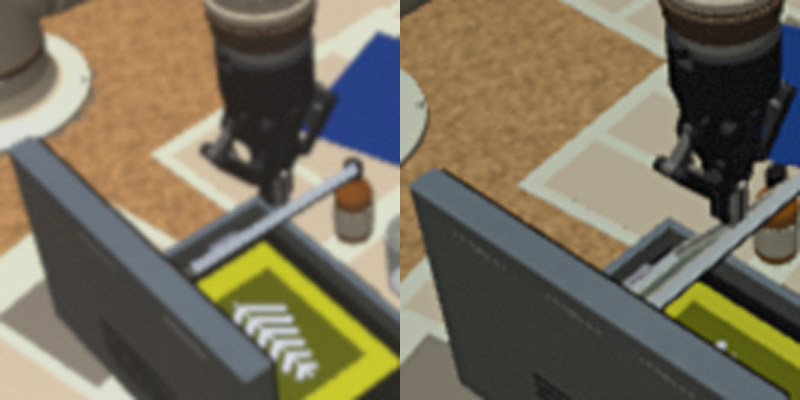

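Emit:
send_rows(
  targets="7 0 5 0 255;14 0 10 0 255;20 0 15 0 255;27 0 21 0 255;33 0 26 0 255;39 0 32 0 255;44 0 38 0 255;50 0 45 0 255;55 0 51 0 255;60 0 58 0 255;65 0 65 0 255;69 0 72 0 255;74 0 79 0 255;78 1 86 0 255;81 1 94 0 255;85 1 101 0 255;88 1 109 0 255",
)

```text
time: 7.6
ee_pos: [0.6582, -0.1039, 0.1298]
tcp_rot: [-179.8, 0.0, -9.0]
wrist_force: [-0.3, -0.3, 0.9]
opening: -0.0003
grasp_force: 0.5
```

```bash
python3 pf.py 0.28 0.0 10 0.002;python3 - <<'E'
from mv import *
shifts([])
import cv2; from workcell import camera
a=[cv2.resize(camera(n)[y:y+133,x:x+133],(400,400),interpolation=2) for n,x,y in(("scene",175,125),("side",190,105))]
cv2.imwrite("pics/c3.png",np.hstack(a))
E
```

```text
2 0 4 0 255;4 0 11 0 255;6 0 18 0 255;8 0 25 0 255;10 0 32 0 255;12 0 39 0 255;13 0 46 0 255;14 0 53 0 255;15 0 61 0 255;15 0 68 0 255Traceback (most recent call last):
  File "<stdin>", line 2, in <module>
  File "mv.py", line 5, in shifts
    W=U(p,Upts); S=(W-o["ee_pos"])@r*1000
  File "h.py", line 5, in U
    return np.c_[x+c*P[:,0]-s*P[:,1], y+s*P[:,0]+c*P[:,1], P[:,2]]
                     ~^^^^^
IndexError: index 0 is out of bounds for axis 1 with size 0
```

```bash
python3 - <<'E'
from mv import *
import cv2; from workcell import camera
shifts([[0,0,0]])
a=[cv2.resize(camera(n)[y:y+133,x:x+133],(400,400),interpolation=2) for n,x,y in(("scene",175,125),("side",190,105))]
cv2.imwrite("pics/c3.png",np.hstack(a))
E
```

```text
t 7.6 tool in unit mm [ 77.7  20.7 129.8] rot [-179.8    0.    -9. ] turn 0.3
[-78.  21. 130.] [ 0.578 -0.112  0.   ]
```

View pics/c3.png

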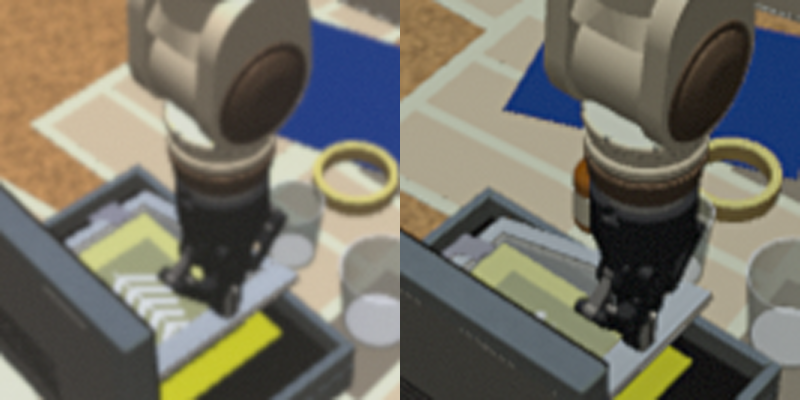

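The tip (scene crop 230,305; side crop 640,345) is on the metal rail and the frame is nearly down. I'll press it the rest of the way.

Emit:
send_rows(
  targets="2 0 4 0 255;4 0 11 0 255;6 0 18 0 255;8 0 25 0 255;10 0 32 0 255;12 0 39 0 255;13 0 46 0 255;14 0 53 0 255;15 0 60 0 255;15 0 64 0 255",
)

```text
time: 8.95
ee_pos: [0.673, -0.1059, 0.0658]
tcp_rot: [-179.8, -0.0, -9.0]
wrist_force: [0.5, -0.2, 1.0]
opening: 0.0003
grasp_force: 0.4
```

Emit:
send_rows(
  targets="0 0 2 0 255;0 0 3 0 255;0 0 4 0 255;0 0 4 0 255",
)

```text
time: 9.45
ee_pos: [0.6731, -0.1059, 0.064]
tcp_rot: [-179.8, -0.1, -9.0]
wrist_force: [-3.7, 0.3, 9.6]
opening: 0.0004
grasp_force: 4.5
```

Emit:
send_rows(
  targets="0 0 -30 0 255;0 0 -80 0 255;0 0 -140 0 255;0 0 -200 0 255;0 0 -260 0 255;0 0 -310 0 255;0 0 -340 0 255;0 0 -350 0 255;0 0 -350 0 255",
)

```text
time: 10.58
ee_pos: [0.6558, -0.1042, 0.3953]
tcp_rot: [-179.8, -1.4, -9.0]
wrist_force: [0.2, -0.3, -0.0]
opening: 0.0002
grasp_force: 0.0
```

```bash
python3 - <<'E'
from mv import *
shifts([[-.03,-.205,.41],[-.03,-.205,.28]])
E
```

```text
t 10.575 tool in unit mm [ 75.4  19.9 395.3] rot [-179.8   -1.4   -9. ] turn 0.3
[-106.  224.  -18.] [ 0.515 -0.309  0.41 ]
[-110.  225.  112.] [ 0.515 -0.309  0.28 ]
```

Emit:
send_rows(
  targets="-40 0 -10 0 255;-80 0 -10 0 255;-110 0 -10 0 255;-110 40 -10 10 255;-110 80 -10 20 255;-110 120 -10 30 255;-110 160 -10 40 255;-110 190 -10 50 255;-110 215 -10 60 255;-110 224 -10 70 255;-110 224 -10 80 255;-110 224 -10 90 255;-110 224 -10 90 255;-110 224 -10 90 255",
)

```text
time: 12.32
ee_pos: [0.3734, -0.4115, 0.4017]
tcp_rot: [-164.9, 3.4, -55.4]
wrist_force: [0.1, -0.7, 0.5]
opening: 0.0002
grasp_force: 0.0
```

```bash
cat > pc.py <<'E'
from mv import *; import sys
a0,a1,n,lead=float(sys.argv[1]),float(sys.argv[2]),int(sys.argv[3]),float(sys.argv[4])
o=bot.get_obs(); r=R.from_euler("xyz",o["tcp_rot"],degrees=True).as_matrix(); out=[]
for b in np.linspace(a0,a1,n):
    q=C(b,-.03,.205,.03); q[1]-=.011-lead*np.sin(b); q[2]-=lead*np.cos(b)
    S=((U(p,q)[0]-o["ee_pos"])@r*1000).round().astype(int); out.append("%d %d %d 0 255"%tuple(S))
print(";".join(out))
E
python3 - <<'E'
from mv import *
shifts([[-.03,-.205,.28]])
E
```

```text
t 12.325 tool in unit mm [-153.5 -329.   401.7] rot [-164.9    3.4  -55.4] turn -46.1
[   3. -137.  163.] [ 0.515 -0.309  0.28 ]
```

```bash
python3 - <<'E'
from mv import *
o=bot.get_obs(); print(o["q"].round(1),o["qd"].round(1),o["wrist_force"])
E
```

```text
[-55.5  17.2  43.2 119.3  15.1 179.9] [-21.6  -8.  -11.2   1.3   7.   -0.1] [ 0.11754692 -0.65988988  0.49228188]
```

Emit:
send_rows(
  targets="0 0 0 0 255;0 0 0 0 255",
)

```text
time: 12.58
ee_pos: [0.3742, -0.4107, 0.4018]
tcp_rot: [-164.9, 3.4, -55.3]
wrist_force: [-0.2, 0.1, 0.2]
opening: -0.0001
grasp_force: 0.0
```

```bash
python3 - <<'E'
from mv import *
o=bot.get_obs(); print(o["q"].round(1),o["qd"].round(1),o["ee_pos"],o["tcp_rot"])
E
```

```text
[-55.3  17.3  43.2 119.3  15.1 179.9] [ 0.8  0.4  0.1  0.3 -0.1 -0.1] [ 0.37417879 -0.41065634  0.40183928] [-164.91979223    3.37262979  -55.27269318]
```

Emit:
send_rows(
  targets="0 0 0 -10 255;0 0 0 -20 255;0 0 0 -30 255;0 0 0 -30 255;0 0 0 -30 255",
)

```text
time: 13.2
ee_pos: [0.3742, -0.4103, 0.4016]
tcp_rot: [-165.2, -4.4, -26.5]
wrist_force: [0.2, 0.0, -0.2]
opening: -0.0002
grasp_force: 0.0
```

```bash
python3 - <<'E'
from mv import *
o=bot.get_obs(); print(o["q"].round(1)); shifts([[-.03,-.205,.28]])
E
```

```text
[-55.3  17.3  43.2 119.4  15.1 150.2]
t 13.2 tool in unit mm [-152.9 -327.7  401.6] rot [-165.2   -4.4  -26.5] turn -17.2
[  72. -116.  163.] [ 0.515 -0.309  0.28 ]
```

Emit:
send_rows(
  targets="0 0 0 -10 255;0 0 0 -20 255;0 0 0 -30 255;0 0 0 -40 255;0 0 0 -50 255;0 0 0 -60 255;0 0 0 -70 255;0 0 0 -80 255;0 0 0 -90 255;0 0 0 -100 255;0 0 0 -107 255;0 0 0 -107 255;0 0 0 -107 255",
)

```text
time: 14.82
ee_pos: [0.3738, -0.4105, 0.4016]
tcp_rot: [171.3, -12.8, 82.0]
wrist_force: [-0.3, -0.0, -0.4]
opening: -0.0
grasp_force: 0.0
```

```bash
python3 - <<'E'
from mv import *
o=bot.get_obs(); print(o["q"].round(1)); shifts([[-.03,-.21,.34],[-.03,-.21,.28]])
print(R.from_euler("z",-p[2]).as_matrix()@R.from_euler("xyz",o["tcp_rot"],degrees=True).as_matrix())
E
```

```text
[-55.4  17.3  43.2 119.4  15.1  43.2]
t 14.825 tool in unit mm [-153.2 -327.9  401.6] rot [171.3 -12.8  82. ] turn 91.3
[ 99. 111. 104.] [ 0.515 -0.314  0.34 ]
[ 85. 103. 162.] [ 0.515 -0.314  0.28 ]
[[-0.02253999  0.9889265   0.14668447]
 [ 0.97483037 -0.01081157  0.22268557]
 [ 0.22180555  0.1480118  -0.96379189]]
```

Emit:
send_rows(
  targets="20 22 21 0 255;40 44 42 0 255;60 66 63 0 255;80 88 84 0 255;92 105 97 0 255;97 110 104 0 255;94 107 125 0 255;88 104 150 0 255;85 103 162 0 255;85 103 162 0 255;85 103 162 0 255",
)

```text
time: 16.2
ee_pos: [0.5146, -0.3141, 0.2808]
tcp_rot: [171.2, -12.8, 82.2]
wrist_force: [0.1, 0.3, 0.3]
opening: -0.0002
grasp_force: 0.0
```

```bash
python3 pc.py 1.75 1.0 20 0.0; python3 - <<'E'
from mv import *
import cv2; from workcell import camera
o=bot.get_obs(); print(o["q"].round(1)); shifts([[-.03,-.21,.28]])
for n in('scene','side'): print(proj(n,o['ee_pos'][None]))
a=[cv2.resize(camera(n)[y:y+200,x:x+200],(400,400),interpolation=2) for n,x,y in(("scene",115,95),("side",115,95))]
cv2.imwrite("pics/c4.png",np.hstack(a))
E
```

```text
20 -2 14 0 255;29 -1 14 0 255;37 -1 13 0 255;45 -1 13 0 255;53 -1 14 0 255;61 -1 14 0 255;69 -1 15 0 255;77 -1 16 0 255;85 -1 18 0 255;93 -1 20 0 255;101 -1 22 0 255;109 -1 25 0 255;117 -1 27 0 255;124 -1 31 0 255;132 -2 34 0 255;139 -2 38 0 255;146 -3 42 0 255;153 -3 46 0 255;160 -3 50 0 255;166 -4 55 0 255
[-38.6  11.7  22.   99.1  15.4  60.3]
t 16.2 tool in unit mm [ -29.9 -210.1  280.8] rot [171.2 -12.8  82.2] turn 91.5
[-0. -0.  1.] [ 0.515 -0.314  0.28 ]
[[139.20839295 212.36838017]]
[[149.04252819 212.08353927]]
```

View pics/c4.png

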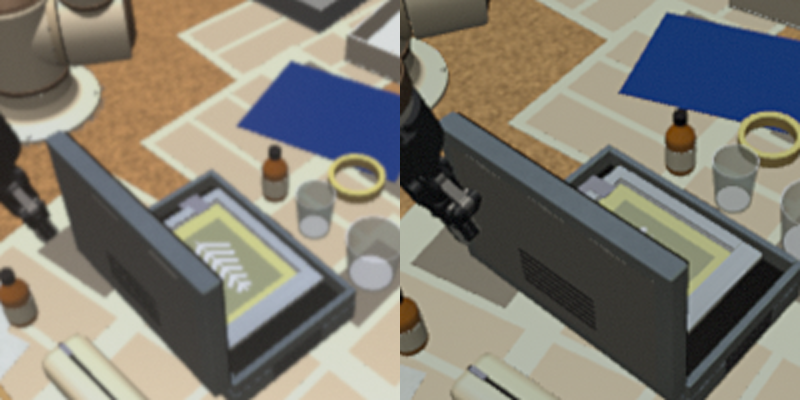

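The frame lies flat and nothing else has moved. The finger (scene crop 45,235) is behind the cover's outer face, so I'll push.

Emit:
send_rows(
  targets="10 -1 8 0 255;20 -2 14 0 255;29 -1 14 0 255;37 -1 13 0 255;45 -1 13 0 255;53 -1 14 0 255;61 -1 14 0 255;69 -1 15 0 255;77 -1 16 0 255;85 -1 18 0 255",
)

```text
time: 17.55
ee_pos: [0.528, -0.2285, 0.2811]
tcp_rot: [171.2, -12.7, 82.2]
wrist_force: [-2.4, -4.6, 2.9]
opening: 0.0
grasp_force: 3.1
```

```bash
python3 pc.py 1.41 0.7 20 0.001
```

```text
7 1 1 0 255;14 1 3 0 255;22 0 5 0 255;29 0 8 0 255;36 0 10 0 255;43 0 13 0 255;50 -1 17 0 255;57 -1 20 0 255;64 -1 24 0 255;70 -2 28 0 255;77 -2 33 0 255;83 -3 37 0 255;89 -3 42 0 255;95 -4 47 0 255;100 -5 52 0 255;106 -5 58 0 255;111 -6 63 0 255;116 -7 69 0 255;121 -7 75 0 255;126 -8 81 0 255
```

Contact at about 5 N, as expected.

Emit:
send_rows(
  targets="7 1 1 0 255;14 1 3 0 255;22 0 5 0 255;29 0 8 0 255;36 0 10 0 255;43 0 13 0 255;50 -1 17 0 255;57 -1 20 0 255;64 -1 24 0 255;70 -2 28 0 255;77 -2 33 0 255;83 -3 37 0 255;89 -3 42 0 255;95 -4 47 0 255;100 -5 52 0 255;106 -5 58 0 255;111 -6 63 0 255;116 -7 69 0 255;121 -7 75 0 255;126 -8 81 0 255",
)

```text
time: 20.05
ee_pos: [0.5516, -0.0887, 0.2291]
tcp_rot: [171.2, -12.8, 82.2]
wrist_force: [-0.9, -0.6, 3.1]
opening: -0.0001
grasp_force: 1.9
```

```bash
python3 pc.py 0.68 0.0 20 0.001
```

```text
1 0 3 0 255;5 -1 9 0 255;9 -2 15 0 255;13 -3 22 0 255;16 -4 28 0 255;19 -5 35 0 255;22 -6 42 0 255;25 -7 49 0 255;27 -8 56 0 255;29 -9 63 0 255;31 -10 70 0 255;33 -11 77 0 255;34 -12 84 0 255;35 -13 91 0 255;36 -14 99 0 255;37 -15 106 0 255;37 -16 113 0 255;37 -17 120 0 255;37 -18 128 0 255;36 -19 135 0 255
```

Emit:
send_rows(
  targets="1 0 3 0 255;5 -1 9 0 255;9 -2 15 0 255;13 -3 22 0 255;16 -4 28 0 255;19 -5 35 0 255;22 -6 42 0 255;25 -7 49 0 255;27 -8 56 0 255;29 -9 63 0 255;31 -10 70 0 255;33 -11 77 0 255;34 -12 84 0 255;35 -13 91 0 255;36 -14 99 0 255;37 -15 106 0 255;37 -16 113 0 255;37 -17 120 0 255;37 -18 127 0 255;37 -18 127 0 255",
)

```text
time: 22.55
ee_pos: [0.5616, -0.0254, 0.1117]
tcp_rot: [171.3, -12.8, 82.2]
wrist_force: [0.3, -0.0, -0.7]
opening: 0.0
grasp_force: 0.0
```

Emit:
send_rows(
  targets="0 0 2 0 255;-1 -1 4 0 255;-1 -1 5 0 255;-1 -1 6 0 255;-1 -1 7 0 255;-1 -1 7 0 255",
)

```text
time: 23.3
ee_pos: [0.5622, -0.025, 0.1068]
tcp_rot: [171.2, -12.8, 82.2]
wrist_force: [-4.4, 0.1, 11.3]
opening: -0.0001
grasp_force: 5.3
```

Emit:
send_rows(
  targets="0 0 1 0 255;0 0 2 0 255;0 0 2 0 255;0 0 2 0 255",
)

```text
time: 23.8
ee_pos: [0.5625, -0.0249, 0.1064]
tcp_rot: [171.1, -12.8, 82.2]
wrist_force: [-12.6, -2.3, 22.6]
opening: 0.0002
grasp_force: 11.3
```

Hard stop: force doubled and z stayed put. Retreating, then one check picture.

Emit:
send_rows(
  targets="0 0 -10 0 255;0 0 -40 0 255;0 0 -90 0 255;0 0 -140 0 255;0 0 -180 0 255;0 0 -200 0 255;0 0 -200 0 255;0 0 -200 0 255;0 0 -200 0 255",
)

```text
time: 24.92
ee_pos: [0.526, -0.0634, 0.2949]
tcp_rot: [171.3, -12.8, 82.2]
wrist_force: [0.1, -0.2, 0.8]
opening: -0.0003
grasp_force: 0.0
```

```bash
python3 - <<'E'
import cv2; from workcell import camera,bot; import ov
for n in("scene","side"): cv2.imwrite(f"pics/{n}9.png",camera(n))
ov.draw(0,0,"9"); print(bot.get_obs()["ee_pos"],bot.get_obs()["wrist_force"])
E
```

```text
[ 0.52609817 -0.06344422  0.2953777 ] [ 1.10367991 -0.44462537 -1.10457266]
```

View pics/ov9.png

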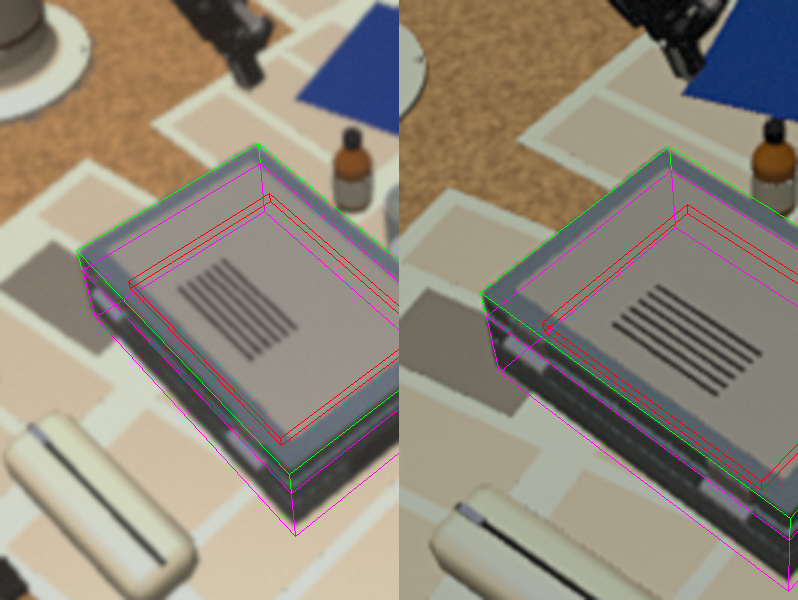

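The cover matches the shut wireframe, and the bottle and pencil case in view are where they were.

```bash
python3 -c "
from workcell import ticket
print(ticket.job_done())"
```

```text
the job is handed in; nothing more can be done
None
```

The glass frame is folded down flat on the sheet and the cover is shut over it. I handed the job in at about 25 s with the gripper clear; the hand-in returned no verdict.

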